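Lock the offcut in the notched board holder

TASK

Clamp the pine offcut that lies loose in the board holder so that it can be sanded: keep the release bar up while you slide the jaw along, until the offcut has pushed the sprung jaw about half way into its travel, then let the bar down and feel for the nearest notch so that the pawl drops fully home and the holder stays locked by itself. Do not force the pawl against the strip or crush the offcut, keep the offcut flat on the bed, and leave the other things on the bench where they are.

Things in the scene. Friction and masses are not known exactly. Their poses are not given: they have to be found in the camera images.
- holder: Board holder, screwed to the bench: plywood base 112x430x10 mm, two aluminium rails side by side make a flat bed 82 mm wide, top 26 mm above the bench, with a 24 mm slot between them. Origin: centre of the underside. y along the rails, z up. The sprung jaw's fixed grey block is at the -y end (-0.18), the carriage with the sliding jaw and release bar on the +y half.
- sprung_jaw: Rubber-faced plate 64 mm wide, 14 mm high, on two guide rods with springs in front of the fixed end block. Origin: middle of its face, which looks to the holder's +y. At rest it is at y = -0.122 in the holder's frame; it can be pushed 34 mm towards -y (to -0.156): 3 N at first, 8 N fully in. Half way is 17 mm; locked anywhere from 2 to 32 mm in will do.
- sliding_jaw: Grey carriage 92x84x17 mm that slides on the rails, with a rubber-faced jaw 64 mm wide, 14 mm high at its front. Origin: middle of the jaw face, which looks to the holder's -y, 7.5 mm above the bed; at y = 0.057 to 0.097 in the holder's frame at the start. Slides to -y to close, stiffly (about 7 N), and stays where it is left, even against the sprung jaw.
- bar_grip (a point): Point of the carriage where the middle of the release bar's grip is when the bar is down: 53 mm to +y of the jaw face, 86 mm above the bench. The bar: two 8 mm posts 52 mm apart, rubber grip across the top, 46 mm long along x, 14 thick along y, 16 high; all else within 60 mm is below 56 mm. It rises 14 mm to a stop, against a spring (5 to 8 N) that drives it down. Its rise is not measured.
- pawl_way (a point): Point of the carriage where the tip of the pawl is when the bar is down, 69.5 mm below the grip. The pawl, a steel tooth 5 mm thick along y, rises with the bar. It starts hanging in the plain slot, short of the strip. It passes over the strip with the bar more than 8 mm up; resting on top between notches: 7.5 mm up; home in a notch: down within 1.5 mm. More than 25 N on it is forcing.
- strip_top (a point): A point in the slot of the holder at the height of the top of the notched steel strip (24 mm), about the strip's middle. The strip is 160 mm long, lies under the carriage's way and has square notches 6.5 mm long along y, 7.5 mm deep, one every 14 mm, wherever the jaw can stand with the offcut clamped. The strip's shift along the slot differs from holder to holder by up to 7 mm and is not measured.
- offcut: Pine offcut, 42x110x19 mm, lying flat and loose on the bed between the two jaws, its length roughly along the rails. Origin: centre of its underside; y along its length, z up. It must not be squeezed with more than 25 N.
- sanding_block: Cork sanding block with paper, 66x112x36 mm, beside the holder. Origin: centre of the underside. Leave it where it is (within 30 mm).
- marker: Marker lying on the bench, 132 mm long, 17 mm thick. Origin: under its middle. Leave it where it is (within 30 mm).
- tape_measure: Tape measure standing on the bench, 36x82x63 mm. Origin: under its middle. Leave it where it is (within 30 mm).
- wrench_13: Combination wrench lying on the bench, 188 mm long, 9 mm thick. Origin: under its middle. Leave it where it is (within 30 mm).

How it is judged:
On the way:
1. with the release bar held up (more than 8 mm), the sliding jaw has pushed the offcut into the sprung jaw (more than 4 mm) (z of pawl in the frame of holder above 0.031 m and y of sprung_jaw in the frame of holder below -0.126 m), for 0.1 s.
At the end, for the whole second after the job is handed in: The release bar is fully down (within 1.5 mm) with its pawl home in a notch, the offcut lies flat on the bed (within 3 mm and 0.06 rad) pressed between both jaws (more than 1.5 N at each), the sprung jaw is pushed in 2 to 32 mm, and nothing moves (z of pawl in the frame of holder below 0.0245 m and y of sprung_jaw in the frame of holder between -0.154 and -0.124 m and contact force between each of sliding_jaw, sprung_jaw and offcut above 1.5 N and angle between offcut's own z axis and vertical below 0.06 rad and z of offcut in the frame of holder below 0.029 m and linear speed of sliding_jaw below 0.01 m/s); the robot touches nothing.
It fails at once if the pawl is forced against the notched strip (more than 25 N) (contact force between pawl and anything else above 25 N).
It fails at once if the offcut is squeezed with more than 25 N (contact force between sliding_jaw and offcut above 25 N).
It fails at once if another thing on the bench is moved by more than 30 mm (distance of any of sanding_block, marker, tape_measure, wrench_13 from where it was at the start of the episode above 0.03 m).
It also fails if it takes over 40 s, if anything falls off the work surface, if the arm or the gripper's body presses on something with over 40 N, if the wrist force passes 120 N, or if a joint passes its speed limit or range.

ROBOT

A 6-joint arm with a two-finger parallel gripper is mounted at the origin on a cart in front of the work surface, level with it; the furniture and walls round the work are solid. World frame = base frame: x ahead of the robot, y to its left, z up, the work surface at z = 0. Lengths are in m, angles in rad, forces in N, time in s.
With the tool pointing down it reaches from about 0.25 to 0.8 m from the base axis. Payload 8.5 kg.
Tool frame: the origin (TCP) lies midway between the tips of the shut fingers; the grasp point (between the pads) lies 19 mm behind it; z points along the fingers, y is the line along which they close (so a half turn about z gives the same grasp; the last joint's range is limited). The gripper opens to 85 mm and grips with 20 to 120 N. Pads are 22 mm wide; open, the fingers measure 114 mm over their backs; the gripper's body (76 mm by 85 mm) begins 54 mm behind the grasp point. The pads swing forward as they close: fully open they stand 13 mm farther back than shut.
Start: joints at [1.26, 0.238, -0.013, 1.319, 0, 1.571], TCP at [0.161, 0.5, 0.231] pointing down, gripper open.
Joint ranges: [-2.66, 2.66], [-1.03, 1.9], [-1.14, 1.46], [-1.82, 2.27], [-1.45, 1.34], [-3.14, 3.14]. Speed limits (rad/s): [2.22, 2.22, 2.79, 3.14, 3.14, 3.14].

INTERFACE

Orientations are given as a unit quaternion [x, y, z, w].
In Python, from bench import ctrl gives the robot as it stands. The module is installed in compiled form; this text tells all that it offers.
- The arm moves only by the tool drive_tool, never from a script. Its argument "commands" is a list of rows, each a list of 5 numbers: the finger opening in m, from 0 to 0.0854, then the shift along the tool's x, y, z in m, then the turn about the tool's z in units of 8 degrees (1.0 is 8 degrees). A call has 1 to 10 rows; each row is the pose to reach, as a shift and turn from the pose commanded when the call began, along the tool's axes at that moment; what a row does not reach only later rows make up. A row lasts 1/8 s, in which the tool goes at most 62.5 mm and 10.7 degrees, less where a joint would pass 70% of its speed; a pose out of reach is approached as far as the arm can. A call with a gripper value outside its range is refused whole. The fingers move at their own pace and stop on an object; "newtons" is the grip in N (left out, the last holds). Time passes only in rows, so rows that repeat a pose let the fingers close. It gives the time, the measured TCP pose, the force, the opening and the grip force at its end, in the units of the state.
- ctrl.get_state(): the state, without advancing time (a new reading comes with each control period).
- ctrl.grab_frame(name): name is "scene" or "side" or "wrist"; returns (picture, depth): 384x512x3 uint8, red, green, blue; 384x512 float32, m along the optical axis (not along the pixel's ray), 0 where there is no reading.
- ctrl.camera_info(name): a dict with "K" (3x3 intrinsics, pixels), "extrinsics" (4x4, takes a point from camera to world coordinates); the wrist camera has in their place "tool_from_camera" (4x4, takes a point from camera to tool coordinates, whose origin is the TCP and whose axes are the flange's). Camera axes: x right, y down, z forward; pixel columns grow to the right and rows downward; lengths in m; the calibration is good to about 2 mm. The wrist camera is an equidistant fisheye: a pixel r from the principal point sees the ray r / f radians off the axis. A picture is of the moment at which its call begins: read the wrist's pose just before it. camera_info takes no time and is no camera call.
- ctrl.hand_in(): hands the job in; it is judged then, once.
The state is a dict: "t": time; "qpos": joint angles; "joint_vel": joint speeds; "joint_efforts": joint torques, N m; "tool_pos": TCP position; "orientation": TCP orientation; "force": force on the tool from outside, world axes, zero at the start; "ft_torque": the same for the moment, N m; "gripper_width": finger opening in m; "finger_force": force on a finger pad.
Only numpy, scipy, OpenCV 4.12 (cv2) and the standard library are available. Lean on these libraries where they do the work, as an engineer would, in place of code of your own. Each camera call takes 0.05 s, during which the arm holds its last target. There are 200 camera calls.

## Working session

There is one attempt and no reset: what is moved stays moved. The work goes in short steps, Python scripts to look and compute and a tool call to move; the robot and the scene stay as the last step left them, time stands still between calls to the robot, and variables do not carry over. Pictures are saved under pics/ and viewed, at most 10 in all, crops included, and the job is handed in when it is done.

Besides the shell and the picture viewer there is one more tool, called after ">>>" by a JSON object that holds its "method" and its "body". drive_tool: Moves the arm, as the interface text tells. Its arguments: {"type":"object","properties":{"commands":{"type":"array"},"newtons":{"type":"number"}},"required":["commands"]}

```bash
mkdir -p pics; cat > h.py <<'E'
import numpy as np,cv2
from bench import ctrl
from scipy.spatial.transform import Rotation as R
def grab(n):
    im,d=ctrl.grab_frame(n); i=ctrl.camera_info(n); return im,d,np.array(i["K"]),np.array(i["extrinsics"]) if "extrinsics" in i else np.array(i["tool_from_camera"])
def cloud(d,K,E):
    v,u=np.mgrid[:d.shape[0],:d.shape[1]]
    P=np.stack([(u-K[0,2])/K[0,0]*d,(v-K[1,2])/K[1,1]*d,d],-1)
    return P@E[:3,:3].T+E[:3,3]
def st():
    s=ctrl.get_state(); return {k:np.round(s[k],4).tolist() for k in("t","tool_pos","orientation","force","gripper_width","finger_force","qpos")}
E
python3 - <<'E'
from h import *
print(st())
ims=[]
for n in("scene","side"):
    im,d,K,E=grab(n); np.savez(f"{n}.npz",im=im,d=d,K=K,E=E); ims.append(im); print(n,K[0],K[1],E.round(3).tolist(),(d>0).mean())
    cv2.imwrite(f"pics/{n}0.png",cv2.resize(im[:,:,::-1],(800,600),interpolation=cv2.INTER_CUBIC))
E
```

```text
{'t': 0.0, 'tool_pos': [0.1604, 0.4994, 0.2307], 'orientation': [0.1548, 0.9879, -0.0007, -0.0001], 'force': [0.1733, -0.1784, 0.1688], 'gripper_width': 0.0854, 'finger_force': 0.0, 'qpos': [1.26, 0.2388, -0.0142, 1.3192, -0.0, 1.5708]}
scene [396.29171099   0.         258.7260494 ] [  0.         396.29171099 190.20290609] [[-0.771, -0.434, 0.467, 0.129], [-0.637, 0.52, -0.569, 0.381], [0.004, -0.736, -0.677, 0.675], [0.0, 0.0, 0.0, 1.0]] 0.9578755696614584
side [348.49710773   0.         254.35043113] [  0.         348.49710773 192.73235349] [[0.829, -0.359, 0.428, 0.127], [-0.559, -0.552, 0.619, -0.686], [0.014, -0.753, -0.658, 0.684], [0.0, 0.0, 0.0, 1.0]] 0.9647471110026041
```

View pics/scene0.png

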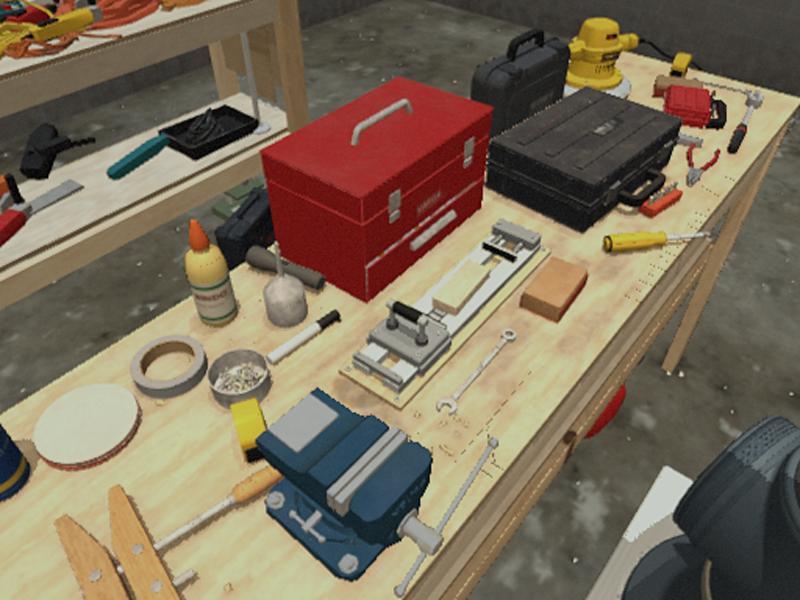

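View pics/side0.png

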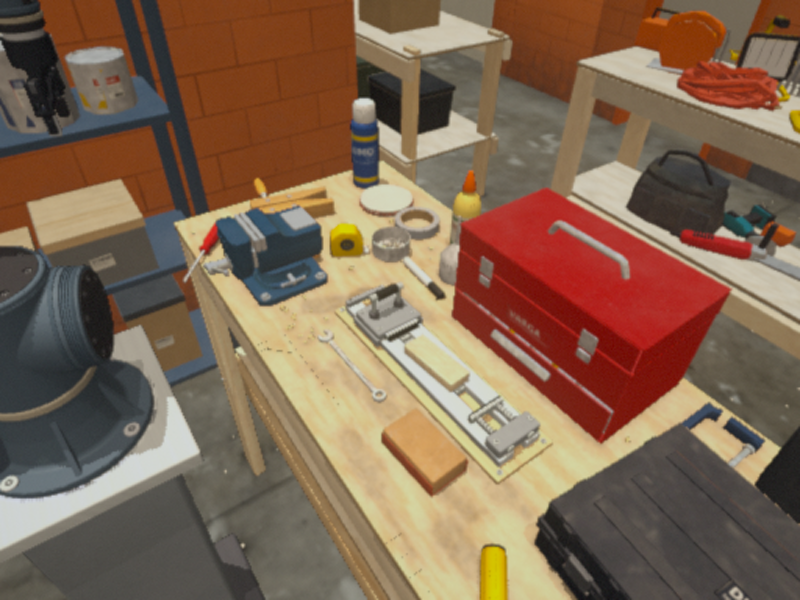

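The scene view shows the carriage with its black grip at about (405,312), the offcut at (465,285) and the sprung jaw at (505,245). In the side view the grip is at (375,297), the offcut at (437,362) and the end block at (512,435). The red toolbox stands close on the +x side.

```bash
cat > m.py <<'E'
from h import *
A=[]
for n in("scene","side"):
    z=np.load(n+".npz"); P=cloud(z["d"],z["K"],z["E"]); im=z["im"].astype(int); ok=z["d"]>0
    x0,y0=P[...,0],P[...,1]; Z=P[...,2]
    s=400/800*1.28
    pts={"scene":[(405,312),(465,285),(515,235),(345,375),(400,405),(440,240),(330,320),(250,430)],"side":[(375,297),(437,362),(512,435),(500,478),(548,440),(425,450),(340,310),(520,300)]}[n]
    for u,v in pts: print(n,(u,v),P[int(v*.64),int(u*.64)].round(3))
    hsv=cv2.cvtColor(z["im"],cv2.COLOR_RGB2HSV)
    # wide base rect by plywood at z~0.01 ; grip by dark at z>.07
    g=np.median([P[int(pts[0][1]*.64),int(pts[0][0]*.64)]],0)
    m=ok&(np.hypot(x0-g[0],y0-g[1])<.05)&(Z>.066)&(Z<.11)
    Q=P[m]; c,(w,h),a=cv2.minAreaRect(Q[:,:2].astype(np.float32)); print("grip",n,len(Q),Q.min(0).round(3),Q.max(0).round(3),Q.mean(0).round(4),np.round(c,4),round(w,4),round(h,4),a)
    o=P[int(pts[1][1]*.64),int(pts[1][0]*.64)]
    m=ok&(np.hypot(x0-o[0],y0-o[1])<.1)&(hsv[...,1]>60)&(Z>.038)&(Z<.052)
    nl,l=cv2.connectedComponents(m.astype(np.uint8)); k=l[int(pts[1][1]*.64),int(pts[1][0]*.64)]
    Q=P[l==k]; c,(w,h),a=cv2.minAreaRect(Q[:,:2].astype(np.float32)); print("offcut",k,len(Q),Q[:,2].mean().round(4),np.round(c,4),round(w,4),round(h,4),a)
    m=ok&(Z>.018)&(Z<.12)&(np.hypot(x0-o[0],y0-o[1])<.22)
    A.append(P[ok&(Z<.6)&(Z>.004)])
Q=np.vstack(A)
# top-down height map 1.5mm/px x:.25-.85 (up) y:.5..-.4? centred on offcut
r=.0015;H=np.zeros((400,400),np.float32);cx,cy=o[0],o[1]
i=((cx+.3-Q[:,0])/r).astype(int);j=((cy+.3-Q[:,1])/r).astype(int);k=(i>=0)&(i<400)&(j>=0)&(j<400)
np.maximum.at(H,(i[k],j[k]),Q[k,2]); print("map centre",cx,cy)
cv2.imwrite("pics/map.png",cv2.resize(cv2.applyColorMap(np.clip(H/.1*255,0,255).astype(np.uint8),cv2.COLORMAP_TURBO),(600,600),interpolation=cv2.INTER_NEAREST))
E
python3 m.py
```

```text
scene (405, 312) [ 0.512 -0.087  0.094]
scene (465, 285) [ 0.512 -0.231  0.044]
scene (515, 235) [ 0.521 -0.388  0.046]
scene (345, 375) [ 0.553 -0.003  0.006]
scene (400, 405) [ 0.457 -0.01   0.011]
scene (440, 240) [ 0.634 -0.329  0.015]
scene (330, 320) [ 0.642 -0.065  0.014]
scene (250, 430) [0.55  0.159 0.054]
grip scene 246 [ 0.481 -0.098  0.066] [ 0.546 -0.083  0.097] [ 0.5106 -0.0887  0.0883] [ 0.5134 -0.0905] 0.0657 0.0143 1.6908437013626099
offcut 0 196501 -0.1754 [ 1.7818 -1.731 ] 4.3021 3.7711 88.73599243164062
side (375, 297) [ 0.488 -0.099  0.09 ]
side (437, 362) [ 0.515 -0.236  0.042]
side (512, 435) [ 0.517 -0.407  0.047]
side (500, 478) [ 0.478 -0.434  0.011]
side (548, 440) [ 0.577 -0.426  0.011]
side (425, 450) [ 0.407 -0.356  0.035]
side (340, 310) [ 0.462 -0.014  0.011]
side (520, 300) [ 0.635 -0.276  0.143]
grip side 146 [ 0.479 -0.102  0.067] [ 0.538 -0.085  0.097] [ 0.507  -0.0964  0.0889] [ 0.5084 -0.0939] 0.0583 0.0158 3.732388496398926
offcut 0 196288 -0.1003 [1.8595 0.8592] 4.5014 2.6269 26.901819229125977
map centre 0.5150196472677345 -0.23625627554667122
```

View pics/map.png

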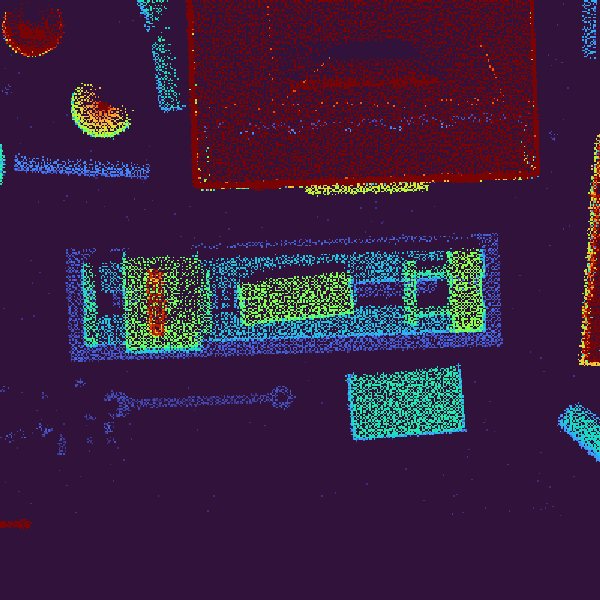

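The height map (1 mm per pixel) shows the holder base with corners at about (66,250), (498,233), (502,345) and (71,361). The grip is centred at (155,302), and the offcut at (297,299), about 0.065 rad askew. That puts the holder at yaw ≈ 0.037 and the grip at ≈ (0.513, -0.091). Next I move above the grip.

>>> {"method": "drive_tool", "body": {"commands": [[0.05,-0.516,-0.454,0.04,-2.5],[0.05,-0.516,-0.454,0.04,-2.5],[0.05,-0.516,-0.454,0.04,-2.5],[0.05,-0.516,-0.454,0.04,-2.5],[0.05,-0.516,-0.454,0.04,-2.5],[0.05,-0.516,-0.454,0.04,-2.5],[0.05,-0.516,-0.454,0.04,-2.5],[0.05,-0.516,-0.454,0.04,-2.5],[0.05,-0.516,-0.454,0.04,-2.5],[0.05,-0.516,-0.454,0.04,-2.5]]}}

```text
t: 1.35
tool_pos: [0.4797, -0.0354, 0.195]
orientation: [-0.019, 1.0, 0.0, 0.0]
force: [0.9, 1.1, -0.0]
gripper_width: 0.0502
finger_force: 0.0
```

>>> {"method": "drive_tool", "body": {"commands": [[0.05,-0.031,-0.057,0.035,0],[0.05,-0.031,-0.057,0.035,0],[0.05,-0.031,-0.057,0.035,0],[0.05,-0.031,-0.057,0.035,0]]}}

```text
t: 1.85
tool_pos: [0.5118, -0.0881, 0.1608]
orientation: [-0.02, 1.0, 0.0, 0.0]
force: [-0.2, 0.2, 0.8]
gripper_width: 0.05
finger_force: 0.0
```

```bash
cat > w.py <<'E'
import sys
from h import *
s=st(); print(s)
im,d,K,T=grab("wrist"); print(K[0],K[1],T.round(3).tolist())
Rw=R.from_quat(s["orientation"]).as_matrix()
v,u=np.mgrid[:384,:512]; f=K[0,0]; du,dv=u-K[0,2],v-K[1,2]; r=np.hypot(du,dv)+1e-9; th=r/f
ray=np.stack([np.sin(th)*du/r,np.sin(th)*dv/r,np.cos(th)],-1)
P=ray/np.maximum(ray[...,2:],.05)*d[...,None]
P=P@T[:3,:3].T+T[:3,3]; P=P@Rw.T+np.array(s["tool_pos"])
g=np.array([.513,-.091]); 
m=(d>0)&(np.hypot(P[...,0]-g[0],P[...,1]-g[1])<.06)&(P[...,2]>.08)&(P[...,2]<.105)
Q=P[m].astype(np.float32); print(len(Q),Q[:,2].mean(),np.percentile(Q,[2,98],0).round(4),cv2.minAreaRect(Q[:,:2]))
cv2.imwrite(f"pics/{sys.argv[1]}.png",cv2.resize(im[:,:,::-1],(800,600)))
E
python3 w.py w1
```

```text
{'t': 1.85, 'tool_pos': [0.5118, -0.0881, 0.1608], 'orientation': [-0.0197, 0.9998, 0.0001, 0.0001], 'force': [-0.1772, 0.2214, 0.7751], 'gripper_width': 0.05, 'finger_force': 0.0, 'qpos': [-0.1705, 0.2622, -0.1654, 1.143, 0.0002, -0.2099]}
[297.31863964   0.         258.50596788] [  0.         297.31863964 189.80417282] [[-0.001, -0.966, -0.259, 0.066], [1.0, -0.001, 0.001, -0.001], [-0.001, -0.259, 0.966, -0.142], [0.0, 0.0, 0.0, 1.0]]Traceback (most recent call last):
  File "w.py", line 12, in <module>
    Q=P[m].astype(np.float32); print(len(Q),Q[:,2].mean(),np.percentile(Q,[2,98],0).round(4),cv2.minAreaRect(Q[:,:2]))
                                                                                             ~~~~~~~~~~~~~~~^^^^^^^^^
cv2.error: OpenCV(4.12.0) /io/opencv/modules/imgproc/src/convhull.cpp:143: error: (-215:Assertion failed) total >= 0 && (depth == CV_32F || depth == CV_32S) in function 'convexHull'
```

```bash
sed -i 's/^Q=P\[m\]/Q=np.ascontiguousarray(P[m],np.float32)/; s/cv2.minAreaRect(Q\[:,:2\])/cv2.minAreaRect(np.ascontiguousarray(Q[:,:2])) if len(Q)>5 else (d[d>0].min(),P[190:330:20,258].round(3))/' w.py; python3 - <<'E'
s=open('w.py').read().split('\n')
c=[l for l in s if 'imwrite' in l][0]; s.remove(c); s.insert(4,c); open('w.py','w').write('\n'.join(s))
E
python3 w.py w1
```

```text
{'t': 1.9, 'tool_pos': [0.512, -0.088, 0.161], 'orientation': [-0.0199, 0.9998, -0.0, 0.0004], 'force': [-0.5236, 0.7356, 0.8351], 'gripper_width': 0.0499, 'finger_force': 0.0, 'qpos': [-0.1702, 0.2618, -0.1653, 1.1428, 0.0001, -0.21]}
[297.31863964   0.         258.50596788] [  0.         297.31863964 189.80417282] [[-0.001, -0.966, -0.259, 0.066], [1.0, -0.001, 0.001, -0.001], [-0.001, -0.259, 0.966, -0.142], [0.0, 0.0, 0.0, 1.0]]
1515 0.09216271 [[ 0.4799 -0.1006  0.0871]
 [ 0.5434 -0.0869  0.0946]] ((0.5123885869979858, -0.0938660204410553), (0.06610107421875, 0.01381675899028778), 2.2880725860595703)
```

View pics/w1.png

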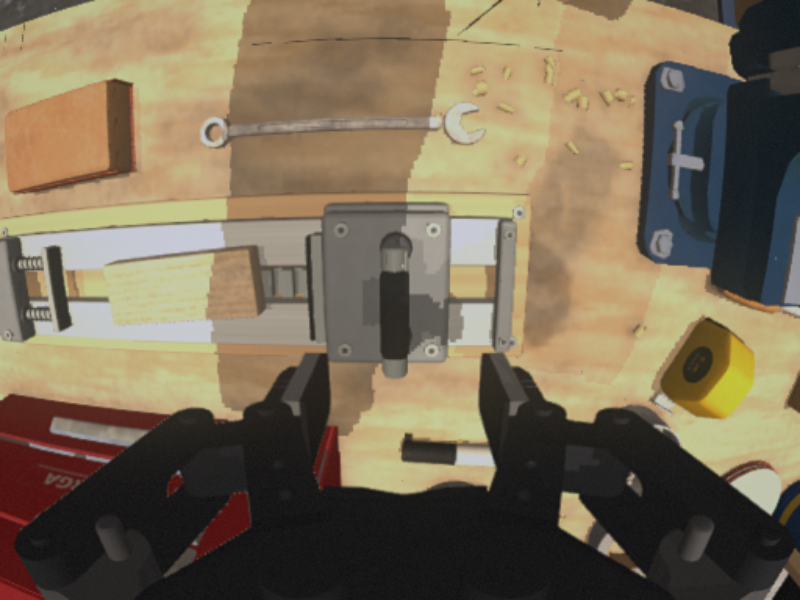

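The wrist view shows the grip at (395,310), with the fingers straddling it along the rails. The notched strip is visible in the slot at (275–305,280). The tool yaw already matches, so I go down and grip.

>>> {"method": "drive_tool", "body": {"commands": [[0.05,0,-0.006,0.03,0],[0.05,0,-0.006,0.06,0],[0.05,0,-0.006,0.085,0],[0.05,0,-0.006,0.093,0],[0.03,0,-0.006,0.093,0],[0.02,0,-0.006,0.093,0],[0.02,0,-0.006,0.093,0]], "newtons": 40}}

```text
t: 2.82
tool_pos: [0.513, -0.0952, 0.0681]
orientation: [-0.019, 1.0, -0.0, 0.001]
force: [0.3, 0.6, 0.7]
gripper_width: 0.0199
finger_force: 0.0
```

>>> {"method": "drive_tool", "body": {"commands": [[0.008,0,0,0,0],[0.008,0,0,0,0],[0.008,0,0,0,0],[0.008,0,0,0,0]], "newtons": 60}}

```text
t: 3.32
tool_pos: [0.513, -0.0948, 0.0682]
orientation: [-0.019, 1.0, 0.0, 0.001]
force: [-0.4, 3.0, 5.7]
gripper_width: 0.0131
finger_force: 60.2
```

>>> {"method": "drive_tool", "body": {"commands": [[0.008,0,0,-0.004,0],[0.008,0,0,-0.008,0],[0.008,0,0,-0.012,0],[0.008,0,0,-0.012,0]]}}

```text
t: 3.82
tool_pos: [0.5129, -0.0948, 0.0793]
orientation: [-0.019, 1.0, 0.0, 0.0]
force: [4.5, 2.8, -7.5]
gripper_width: 0.0129
finger_force: 58.4
```

>>> {"method": "drive_tool", "body": {"commands": [[0.008,0,-0.006,-0.012,0],[0.008,0,-0.013,-0.012,0],[0.008,0,-0.02,-0.012,0],[0.008,0,-0.027,-0.012,0],[0.008,0,-0.034,-0.012,0],[0.008,0,-0.041,-0.012,0],[0.008,0,-0.048,-0.012,0],[0.008,0,-0.055,-0.012,0],[0.008,0,-0.06,-0.012,0],[0.008,0,-0.06,-0.012,0]]}}

```text
t: 5.08
tool_pos: [0.5131, -0.1536, 0.0869]
orientation: [-0.019, 1.0, 0.002, -0.003]
force: [11.9, 5.2, -43.1]
gripper_width: 0.0124
finger_force: 65.3
```

My z rows were relative to the start of that call, so I pulled the bar hard against its stop. I'll ease that off now.

>>> {"method": "drive_tool", "body": {"commands": [[0.008,0,0,0.006,0],[0.008,0,0,0.01,0],[0.008,0,0,0.01,0]]}}

```text
t: 5.45
tool_pos: [0.5133, -0.1536, 0.0801]
orientation: [-0.02, 1.0, 0.002, -0.002]
force: [0.3, 8.0, -7.5]
gripper_width: 0.0125
finger_force: 70.6
```

```bash
cat > v.py <<'E'
import sys
from h import *
print(st())
im,d,K,E=grab("side"); 
c=im[150:320,190:370]; cv2.imwrite(f"pics/{sys.argv[1]}.png",cv2.resize(c[:,:,::-1],None,fx=3.5,fy=3.5,interpolation=cv2.INTER_CUBIC))
E
python3 v.py s2
```

```text
{'t': 5.45, 'tool_pos': [0.5133, -0.1536, 0.0801], 'orientation': [-0.0195, 0.9998, 0.0015, -0.0016], 'force': [0.2905, 7.9861, -7.5175], 'gripper_width': 0.0125, 'finger_force': 70.6201, 'qpos': [-0.2918, 0.3539, -0.2556, 0.9652, 0.0019, -0.3309]}
```

View pics/s2.png

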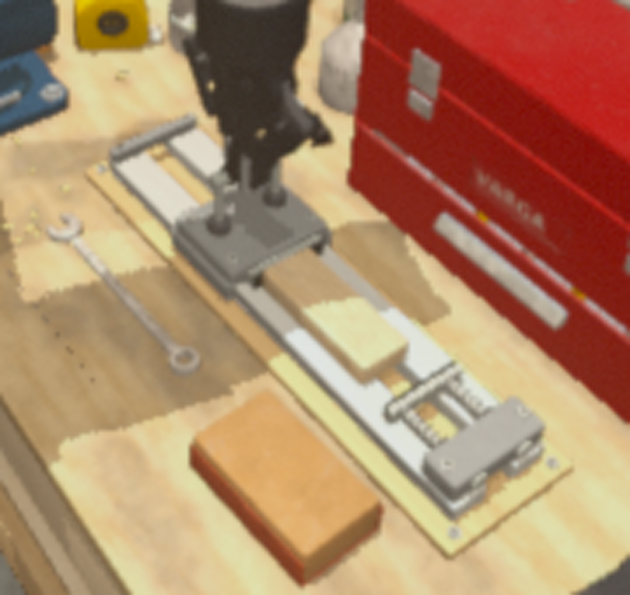

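The side view shows the jaw touching the offcut, which is nearly aligned, with a gap of about 25 mm left to the sprung jaw. I continue sliding.

>>> {"method": "drive_tool", "body": {"commands": [[0.008,0,-0.003,-0.001,0],[0.008,0,-0.008,-0.001,0],[0.008,0,-0.013,-0.001,0],[0.008,0,-0.018,-0.001,0],[0.008,0,-0.022,-0.001,0],[0.008,0,-0.026,-0.001,0],[0.008,0,-0.026,-0.001,0]]}}

```text
t: 6.38
tool_pos: [0.5143, -0.1799, 0.0813]
orientation: [-0.019, 1.0, 0.001, -0.002]
force: [-0.1, 5.8, -6.4]
gripper_width: 0.0126
finger_force: 70.4
```

>>> {"method": "drive_tool", "body": {"commands": [[0.008,0,0,-0.001,0],[0.008,0,0,-0.002,0],[0.008,0,0,-0.002,0]]}}

```text
t: 6.75
tool_pos: [0.5143, -0.1799, 0.0833]
orientation: [-0.019, 1.0, 0.001, -0.002]
force: [-0.1, 6.4, -8.1]
gripper_width: 0.0127
finger_force: 70.4
```

>>> {"method": "drive_tool", "body": {"commands": [[0.008,0,-0.003,0,0],[0.008,0,-0.006,0,0],[0.008,0,-0.01,0,0],[0.008,0,-0.01,0,0]]}}

```text
t: 7.25
tool_pos: [0.5146, -0.189, 0.0831]
orientation: [-0.02, 1.0, 0.002, -0.002]
force: [0.9, 11.3, -7.4]
gripper_width: 0.0125
finger_force: 70.4
```

```bash
python3 v.py s3
```

```text
{'t': 7.25, 'tool_pos': [0.5146, -0.189, 0.0831], 'orientation': [-0.0196, 0.9998, 0.0021, -0.0015], 'force': [0.8908, 11.3319, -7.3812], 'gripper_width': 0.0125, 'finger_force': 70.3709, 'qpos': [-0.3536, 0.3705, -0.2203, 0.9844, 0.0029, -0.3929]}
```

View pics/s3.png

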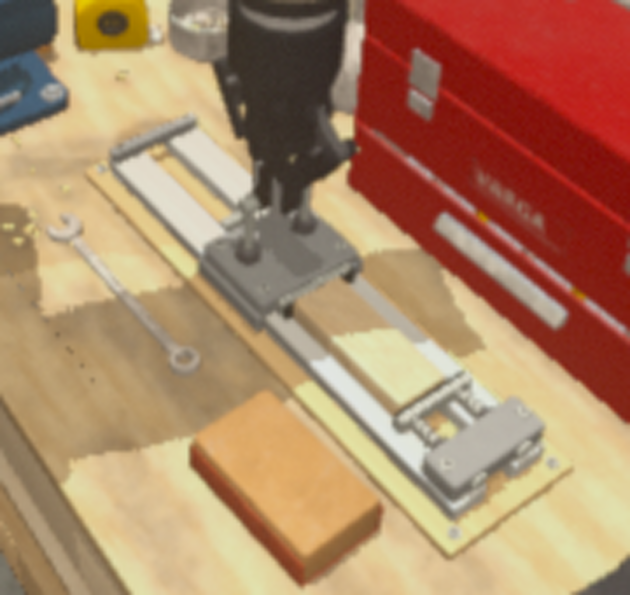

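The offcut is square against the sprung jaw, which has started to move in (plate at about (430,400)), and the y force rose by about 4–5 N. I push about 8 mm further.

>>> {"method": "drive_tool", "body": {"commands": [[0.008,0,-0.003,0,0],[0.008,0,-0.006,0,0],[0.008,0,-0.008,0,0],[0.008,0,-0.008,0,0]]}}

```text
t: 7.8
tool_pos: [0.5149, -0.1966, 0.083]
orientation: [-0.02, 1.0, 0.003, -0.002]
force: [2.1, 12.4, -7.2]
gripper_width: 0.0122
finger_force: 70.4
```

```bash
cat > j.py <<'E'
from h import *
s=st(); print(s["tool_pos"],s["force"])
c=np.array([.518,-.220]); a=.039; ex=np.array([np.cos(a),np.sin(a)]); ey=np.array([-np.sin(a),np.cos(a)])
for n in("scene","side"):
    im,d,K,E=grab(n); P=cloud(d,K,E); q=P[...,:2]-c; x,y=q@ex,q@ey; z=P[...,2]
    m=(d>0)&(np.abs(x)<.03)&(z>.03)&(z<.06)
    b=m&(y>-.21)&(y<-.08)
    hist,e=np.histogram(y[b],np.arange(-.21,-.08,.003))
    print(n,[(round(float(q),3),int(k)) for q,k in zip(e,hist)])
    # region outside the offcut's width: plate only
    b=(d>0)&(np.abs(x)>.024)&(np.abs(x)<.031)&(z>.034)&(z<.05)&(y>-.163)&(y<-.09); print("plate y range",np.percentile(y[b],[5,50,95]).round(4),b.sum())
E
python3 j.py
```

```text
[0.5149, -0.1966, 0.083] [2.1343, 12.3543, -7.2424]
scene [(-0.21, 0), (-0.207, 0), (-0.204, 0), (-0.201, 0), (-0.198, 5), (-0.195, 9), (-0.192, 14), (-0.189, 22), (-0.186, 8), (-0.183, 16), (-0.18, 15), (-0.177, 13), (-0.174, 16), (-0.171, 24), (-0.168, 63), (-0.165, 28), (-0.162, 11), (-0.159, 4), (-0.156, 5), (-0.153, 2), (-0.15, 3), (-0.147, 14), (-0.144, 9), (-0.141, 15), (-0.138, 11), (-0.135, 15), (-0.132, 12), (-0.129, 16), (-0.126, 11), (-0.123, 15), (-0.12, 11), (-0.117, 15), (-0.114, 15), (-0.111, 16), (-0.108, 11), (-0.105, 15), (-0.102, 15), (-0.099, 18), (-0.096, 11), (-0.093, 17), (-0.09, 16), (-0.087, 19), (-0.084, 12)]
plate y range [-0.1489 -0.1294 -0.0951] 60
side [(-0.21, 0), (-0.207, 9), (-0.204, 10), (-0.201, 24), (-0.198, 72), (-0.195, 29), (-0.192, 38), (-0.189, 28), (-0.186, 31), (-0.183, 31), (-0.18, 31), (-0.177, 30), (-0.174, 27), (-0.171, 23), (-0.168, 8), (-0.165, 5), (-0.162, 11), (-0.159, 10), (-0.156, 10), (-0.153, 11), (-0.15, 53), (-0.147, 30), (-0.144, 25), (-0.141, 42), (-0.138, 20), (-0.135, 22), (-0.132, 25), (-0.129, 24), (-0.126, 24), (-0.123, 22), (-0.12, 27), (-0.117, 19), (-0.114, 28), (-0.111, 22), (-0.108, 22), (-0.105, 21), (-0.102, 22), (-0.099, 21), (-0.096, 21), (-0.093, 21), (-0.09, 22), (-0.087, 21), (-0.084, 19)]
plate y range [-0.1488 -0.1274 -0.0938] 101
```

The sprung jaw is about 17–18 mm in. Now I lower the bar gently to feel the strip.

>>> {"method": "drive_tool", "body": {"commands": [[0.008,0,0,0.002,0],[0.008,0,0,0.004,0],[0.008,0,0,0.0055,0],[0.008,0,0,0.0055,0]]}}

```text
t: 8.4
tool_pos: [0.515, -0.1968, 0.0777]
orientation: [-0.02, 1.0, 0.002, -0.001]
force: [0.7, 10.2, -6.2]
gripper_width: 0.0124
finger_force: 70.6
```

>>> {"method": "drive_tool", "body": {"commands": [[0.008,0,0,0.001,0],[0.008,0,0,0.0015,0],[0.008,0,0,0.0015,0]]}}

```text
t: 8.78
tool_pos: [0.5149, -0.1968, 0.0763]
orientation: [-0.02, 1.0, 0.002, -0.001]
force: [0.1, 11.1, -4.9]
gripper_width: 0.0123
finger_force: 70.7
```

>>> {"method": "drive_tool", "body": {"commands": [[0.008,0,0,0.001,0],[0.008,0,0,0.002,0],[0.008,0,0,0.002,0]]}}

```text
t: 9.15
tool_pos: [0.5149, -0.1968, 0.0743]
orientation: [-0.02, 1.0, 0.002, -0.001]
force: [1.0, 11.1, -5.6]
gripper_width: 0.0125
finger_force: 70.7
```

>>> {"method": "drive_tool", "body": {"commands": [[0.008,0,0,0.001,0],[0.008,0,0,0.0015,0],[0.008,0,0,0.0015,0]]}}

```text
t: 9.52
tool_pos: [0.5149, -0.1968, 0.0729]
orientation: [-0.02, 1.0, 0.002, -0.001]
force: [1.1, 11.5, -5.2]
gripper_width: 0.0126
finger_force: 70.8
```

>>> {"method": "drive_tool", "body": {"commands": [[0.008,0,0,0.001,0],[0.008,0,0,0.0015,0],[0.008,0,0,0.0015,0]]}}

```text
t: 9.9
tool_pos: [0.515, -0.1968, 0.0724]
orientation: [-0.02, 1.0, 0.002, -0.001]
force: [-2.5, 12.3, 6.6]
gripper_width: 0.0126
finger_force: 72.3
```

Contact came at z ≈ 0.0725. With the few mm of grip slip from the hard pull, that matches the bar being fully down, so the pawl is probably in a notch. I'll relax, release, rise and check the grip height.

>>> {"method": "drive_tool", "body": {"commands": [[0.008,0,0,-0.0008,0],[0.008,0,0,-0.0008,0],[0.04,0,0,-0.0008,0],[0.05,0,0,-0.0008,0],[0.05,0,0,-0.0008,0],[0.05,0,0,-0.03,0],[0.05,0,0,-0.06,0],[0.05,0,0,-0.088,0],[0.05,0,0,-0.088,0]]}}

```text
t: 11.02
tool_pos: [0.5176, -0.1998, 0.1625]
orientation: [-0.019, 1.0, -0.001, 0.002]
force: [-0.4, -0.0, -0.6]
gripper_width: 0.0502
finger_force: 0.0
```

```bash
sed -i 's/g=np.array(.*/g=np.array(s["tool_pos"][:2])/; s/<.105/<.115/; s/percentile(Q,\[2,98\]/percentile(Q,[2,50,90,98]/' w.py; python3 w.py w2; python3 j.py | grep -v "^s"
```

```text
{'t': 11.025, 'tool_pos': [0.5176, -0.1998, 0.1625], 'orientation': [-0.019, 0.9998, -0.001, 0.0019], 'force': [-0.3961, -0.0405, -0.6325], 'gripper_width': 0.0502, 'finger_force': 0.0, 'qpos': [-0.3682, 0.3166, -0.0828, 1.1672, -0.0003, -0.4061]}
[297.31863964   0.         258.50596788] [  0.         297.31863964 189.80417282] [[-0.001, -0.966, -0.259, 0.066], [1.0, -0.001, 0.001, -0.001], [-0.001, -0.259, 0.966, -0.142], [0.0, 0.0, 0.0, 1.0]]
1522 0.09215645 [[ 0.4836 -0.2044  0.0871]
 [ 0.513  -0.1977  0.0926]
 [ 0.5407 -0.1923  0.0941]
 [ 0.5472 -0.1906  0.0948]] ((0.5161349773406982, -0.19738854467868805), (0.06612403690814972, 0.013889401219785213), 2.016893148422241)
[0.5169, -0.1995, 0.161] [-0.1509, -0.4918, 0.1502]
plate y range [-0.1472 -0.1235 -0.0927] 55
plate y range [-0.149  -0.1267 -0.095 ] 94
```

View pics/w2.png

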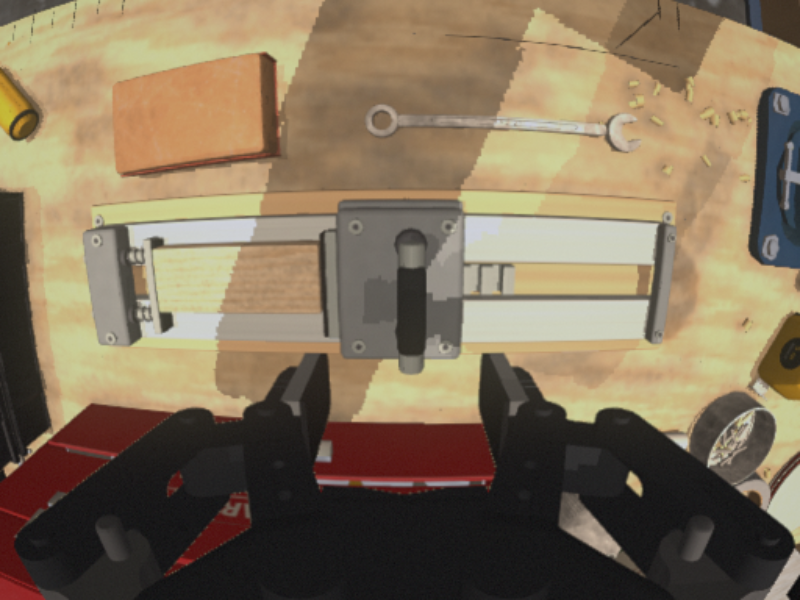

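The grip height is the same as at the start (mean 0.0922 m), so the bar is fully down with the pawl home. The view shows the offcut pressed flat between both jaws, from the sprung plate at (152,285) to the jaw at (330,285). The gripper is clear, so I hand in.

```bash
python3 -c "from bench import ctrl; print(ctrl.hand_in())"
```

```text
the job is handed in; nothing more can be done
None
```

I handed the job in at about 11 s: the offcut is clamped flat, the sprung jaw is about half way in, and the bar is fully down with the pawl home. On the way I briefly pulled the bar against its stop with about 43 N at the wrist; the hand-in gave no verdict.

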